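# Pump up the carbonator and hold its bottle out upright

## Robot

A 7-joint arm with a two-finger parallel gripper is mounted at the origin on a cart in front of the work surface, level with it; the furniture and walls round the work are solid. World frame = base frame: x ahead of the robot, y to its left, z up, the work surface at z = 0. Lengths are in m, angles in degrees, forces in N, time in s.
With the tool pointing down it reaches from about 0.425 to 1.025 m from the base axis. Payload 9.4 kg.
Tool frame: the origin (TCP) lies on the centre line of the jaws, within the pads' length; the fingertips stand 11 mm ahead of it and the grasp point (between the pads) lies 8 mm behind it; z points along the fingers, y is the line along which they close (so a half turn about z gives the same grasp; the last joint's range is limited). The gripper opens to 85 mm and grips with 20 to 120 N. Pads are 22 mm wide; open, the fingers measure 114 mm over their backs; the gripper's body (76 mm by 85 mm) begins 54 mm behind the grasp point. The pads swing forward as they close: fully open they stand 13 mm farther back than shut.
Start: joints at [61.61, 34.337, -0.143, 91.639, 0.103, 54.024, -4.572], TCP at [0.295, -0.662, 0.242] pointing down, gripper open.
Joint ranges: [-147.43, 147.43], [-19.82, 112.94], [-74.19, 73.91], [6.32, 146.72], [-59.91, 239.91], [6.04, 106.73], [-150.56, 150.56]. Speed limits (degrees/s): [127.2, 127.2, 172.46, 172.46, 180, 180, 180].

## Interface

Orientations are given as [roll, pitch, yaw] about the fixed x, y, z axes, in that order (R = Rz(yaw) Ry(pitch) Rx(roll)).
In Python, from rig import env, cams gives the robot as it stands.
- The arm moves only by the tool step_arm, never from a script. Its argument "series" is a list of rows, each a list of 7 numbers: the shift along the tool's x, y, z scaled (see below), then the turn, a rotation vector about the tool's x, y, z scaled (see below), then the gripper command: -1 is fully open, 1 is shut, values between are in proportion. In form: [[x, y, z, rx, ry, rz, gripper], ...]. A call has 1 to 8 rows; each row is the pose to reach, as a shift and turn from the pose commanded when the call began, along the tool's axes at that moment; what a row does not reach only later rows make up. The controller multiplies each number of a shift by 0.2 m and each number of a turn by 30 degrees. A row lasts 1/10 s, in which the tool goes at most 50 mm and 8.59 degrees, less where a joint would pass 70% of its speed; a pose out of reach is approached as far as the arm can. A call with a number of a shift or a turn outside -1 to 1 is refused whole. A call with a gripper value outside its range is refused whole. The fingers move at their own pace and stop on an object; "grip_force" is the grip in N (left out, the last holds). Time passes only in rows, so rows that repeat a pose let the fingers close. It gives the time, the measured TCP pose, the force, the opening and the grip force at its end, in the units of the state.
- env.get_obs(): the state, without advancing time (a new reading comes with each control period).
- cams.grab_frame(name): name is "scene" or "top"; returns a dict with "frame" (400x640x3 uint8, red, green, blue), "camera_matrix" (3x3 intrinsics, pixels), "xyz" and "attitude" of the camera in the world. Camera axes: x right, y down, z forward; pixel columns grow to the right and rows downward; lengths in m; the calibration is good to about 2 mm. A picture is of the moment at which its call begins. There is no depth.
- env.job_done(): hands the job in; it is judged then, once.
The state is a dict: "t": time; "joints": joint angles; "joint_velocities": joint speeds; "effort": joint torques, N m; "tool_pos": TCP position; "eef_rot": TCP orientation; "force": force on the tool from outside, world axes, zero at the start; "wrist_torque": the same for the moment, N m; "grip_width": opening from 0.0 (shut) to 1.0 (fully open); "grip_force": force on a finger pad.
Only numpy, scipy, OpenCV 4.12 (cv2) and the standard library are available. Lean on these libraries where they do the work, as an engineer would, in place of code of your own. Each camera call takes 0.05 s, during which the arm holds its last target. There are 200 camera calls.

## Task

Charge the drink in the carbonator: push its red hand lever fully down and let it come fully back up, at least three times. Then take the green bottle by its black cap, draw it out of its leaning dock, turn it upright and finish while holding it still, upright, clear of everything, with its foot at least 10 cm above the worktop, ready to be taken from you. Do not set it down or let go, and leave the other things on the worktop where they are.

Things in the scene. Friction and masses are not known exactly. Their poses are not given: they have to be found in the camera images.
- carbonator: Hand-pumped drink carbonator, fixed: base 220x310x24 mm, origin at the centre of its underside; x to its back, y to its left, z up; front (-x) toward the robot, turned up to 0.4 rad. White tilted bottle dock on its right half, pump tower (160 mm high) with red-ended hand lever on its left half. At the far edge fixed things up to 220 mm high, beyond 0.85 m; a drum lamp hangs 0.83 m above the worktop left of the middle: mind the elbow.
- pump_lever (a joint): Sprung hand lever, hinged about the carbonator's y axis at point lever_pivot. 0 = at rest, arm rising 0.34 rad above level toward the front; grows as the pad is pressed down; stop at 0.68 rad (fully down, arm 0.34 rad below level). A full stroke goes beyond 0.56 and comes back to below 0.08. The spring brings it up by itself as the hand goes up; holding the pad down takes 3 to 4 N at the start and about 9 N at the bottom.
- lever_pad (a point): Centre of the upper face of the red lever pad (pad 50 mm along the lever, 56 mm wide, 16 mm thick), about 140 mm in front of the pivot; moves with the lever. At rest about 0.19 m above the worktop, fully down about 0.09 m; the pad then travels straight down but for 9 mm forward and back along the carbonator's x.
- lever_pivot (a point): Hinge axis of the lever: 150 mm behind the middle of the pad, 8 mm below the pad's upper face plane, 0.135 m above the worktop; fixed to the carbonator.
- bottle: Loose green glass bottle with a dark foot and a black cap, 205 mm long, about 0.24 kg, round. Origin at the centre of its foot, z along its axis to the cap. Body 58 mm in diameter to 110 mm, tapering to a 27 mm neck at 160 mm, a 37 mm steel collar at 161 to 165 mm, cap 33 mm in diameter from 165 to 205 mm. At the start it stands in the dock, leaning 35 degrees (0.61 rad) from upright, as the dock does.
- bottle_cap (a point): Centre of the cap, on the bottle's axis 187 mm from its foot: where to grip it, across the cap (33 mm).
- dock_floor (a point): Centre of the floor inside the dock, 58 mm above the worktop. The dock is a tube of 63 mm bore, 78 mm outside, 85 mm deep along its axis; from its floor the axis rises leaning 35 degrees from upright toward the front right, 50 degrees to the right of the carbonator's front (along -0.369, -0.439, 0.819 in its x, y, z).
- dock_mouth (a point): Centre of the dock's open mouth, 85 mm along the axis from dock_floor; the bottle comes out this way, upward and to the front right.
- mug_a: Bystander, loose: white mug with a leaf pattern, 92x127x95 mm, origin at the centre of its underside.
- honey_jar: Bystander, loose: glass jar with a green lid, 64x68x84 mm, origin at the centre of its underside.
- spice_a: Bystander, loose: spice jar with a red cap, 45x45x106 mm, origin at the centre of its underside.
- kitchen_timer: Bystander, loose: round white timer with a red top, 61x61x42 mm, origin at the centre of its underside.
- coffee_pod_2: Bystander, loose: red coffee pod, 51x51x40 mm, origin at the centre of its underside.
- coffee_pod_0: Bystander, loose: brown coffee pod, 51x51x40 mm, origin at the centre of its underside.

How it is judged:
By the outcome, as a careful person would: the job done as asked, in the order asked, and still so for the second after the job is handed in, while the arm keeps its last pose, push and grip.
It also fails if it takes over 58 s, if anything falls off the work surface, if the arm or the gripper's body presses on something with over 40 N, if the wrist force passes 120 N, or if a joint passes its speed limit or range.

## Working session

There is one attempt and no reset: what is moved stays moved. The work goes in short steps, Python scripts to look and compute and a tool call to move; the robot and the scene stay as the last step left them, time stands still between calls to the robot, and variables do not carry over. Pictures are saved under pics/ and viewed, at most 10 in all, crops included, and the job is handed in when it is done.

Besides the shell and the picture viewer there is one more tool, called by a JSON object that holds its "name" and its "arguments", one argument or row to a line. step_arm: Moves the arm, as the interface text tells. Its arguments: {"type":"object","properties":{"series":{"type":"array"},"grip_force":{"type":"number"}},"required":["series"]}

```bash
ls; mkdir -p pics
python3 - <<'E'
from rig import env,cams
import cv2
print(env.get_obs())
for n in("scene","top"):
    f=cams.grab_frame(n); cv2.imwrite(f"pics/{n}0.png",f["frame"][:,:,::-1]); print(n,f["camera_matrix"],f["xyz"],f["attitude"])
E
```

```text
pics
{'t': 0.0, 'joints': array([61.60973524, 34.38455289, -0.1475216 , 91.68130608,  0.10374002,
       54.02444709, -4.56923822]), 'joint_velocities': array([-0.00754542,  0.05318737,  0.01562451,  0.01547911, -0.10381423,
       -0.08855345,  0.02388101]), 'effort': array([ 4.06275703e-04, -7.76458240e+01,  1.56543776e+00, -2.58005083e+01,
        1.23789866e-02,  9.07350186e-03,  4.81890538e-05]), 'tool_pos': array([ 0.29464675, -0.6619191 ,  0.2414137 ]), 'eef_rot': array([-1.79910157e+02,  7.72727948e-03,  2.40038499e+01]), 'force': array([ 0.44244221, -0.01457192,  0.122673  ]), 'wrist_torque': array([ 0.01878209, -0.0332564 ,  0.06979265]), 'grip_force': 0.0, 'grip_width': 1.0006894980827352}
scene [[491.84981705   0.         319.87550671]
 [  0.         491.84981705 192.789773  ]
 [  0.           0.           1.        ]] [1.49416667 0.88710141 1.29574005] [-131.51990722    0.54426404  134.87780924]
top [[495.68255153   0.         318.79614876]
 [  0.         495.68255153 202.14941435]
 [  0.           0.           1.        ]] [-0.40863774  0.20025363  1.40004248] [-140.75985341    0.36657454 -103.9867118 ]
```

View pics/scene0.png

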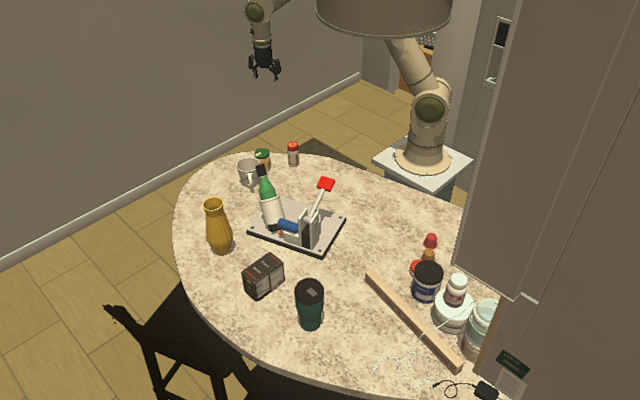

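View pics/top0.png

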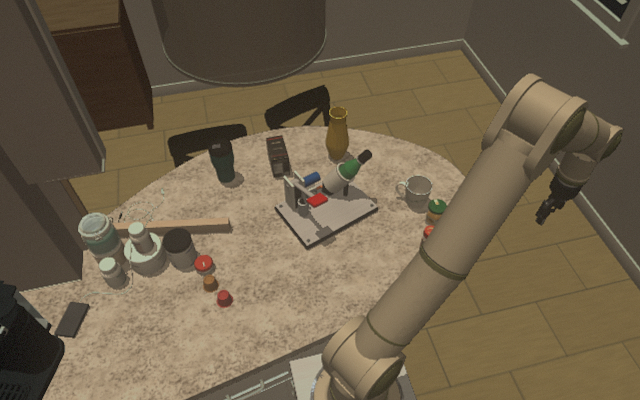

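The scene view shows the pad at about (326,184) and the cap at (261,170). In the top view they are at (316,200) and (365,155). Next I segment and triangulate them.

```bash
cat > h.py <<'E'
import numpy as np,cv2
from scipy.spatial.transform import Rotation as R
from rig import env,cams
def grab(n):
    f=cams.grab_frame(n); f["R"]=R.from_euler('xyz',f["attitude"],degrees=True).as_matrix(); return f
def ray(f,p):
    d=f["R"]@np.linalg.solve(f["camera_matrix"],[p[0],p[1],1.]); return np.array(f["xyz"]),d/np.linalg.norm(d)
def tri(fa,pa,fb,pb):
    a,u=ray(fa,pa); b,v=ray(fb,pb)
    s=np.linalg.lstsq(np.c_[u,-v],b-a,rcond=None)[0]; p,q=a+s[0]*u,b+s[1]*v
    return (p+q)/2,np.linalg.norm(p-q)
def plane(f,p,z):
    a,u=ray(f,p); return a+u*(z-a[2])/u[2]
def proj(f,X):
    c=f["R"].T@(np.asarray(X)-f["xyz"]); return (f["camera_matrix"]@c/c[2])[:2]
def blob(f,box,kind):
    x0,y0,x1,y1=box; im=f["frame"][y0:y1,x0:x1]; h=cv2.cvtColor(im,cv2.COLOR_RGB2HSV).astype(int)
    H,S,V=h[...,0],h[...,1],h[...,2]
    m={'red':((H<8)|(H>172))&(S>150)&(V>80),'black':V<45,'green':(H>40)&(H<90)&(S>80)&(V>50)}[kind]
    n,l,st,c=cv2.connectedComponentsWithStats(m.astype(np.uint8))
    k=1+np.argmax(st[1:,4]); cnt=cv2.findContours((l==k).astype(np.uint8),0,2)[0][0]+[x0,y0]
    return c[k]+[x0,y0],st[k,4],cv2.minAreaRect(cnt.astype(np.float32)),cnt
E
python3 - <<'E'
from h import *
S,T=grab("scene"),grab("top")
for k,bs,bt in(("red",(310,170,345,200),(300,188,335,212)),("black",(250,158,275,182),(352,145,378,168)),("green",(250,170,285,215),(335,155,362,182))):
    a,b=blob(S,bs,k),blob(T,bt,k); print(k,a[:3],b[:3],tri(S,a[0],T,b[0]))
a=cv2.resize(S["frame"][150:265,235:355],None,fx=6,fy=5.2,interpolation=2)[:, :, ::-1]
cv2.imwrite("pics/c1.png",cv2.resize(S["frame"][140:265,235:355],(576,600),interpolation=2)[:,:,::-1])
cv2.imwrite("pics/c2.png",cv2.resize(T["frame"][140:250,270:400],(709,600),interpolation=2)[:,:,::-1])
E
```

```text
red (array([325.52173913, 183.10869565]), np.int32(184), ((325.5550842285156, 183.31654357910156), (15.421004295349121, 12.739089965820312), 16.699243545532227)) (array([316.73214286, 199.47619048]), np.int32(168), ((316.70001220703125, 199.4000244140625), (10.28591251373291, 18.782970428466797), 63.43495178222656)) (array([ 0.56522556, -0.02658286,  0.18796824]), np.float64(0.0026281834305884226))Traceback (most recent call last):
  File "<stdin>", line 4, in <module>
  File "h.py", line 21, in blob
    k=1+np.argmax(st[1:,4]); cnt=cv2.findContours((l==k).astype(np.uint8),0,2)[0][0]+[x0,y0]
        ~~~~~~~~~^^^^^^^^^^
    return _wrapfunc(a, 'argmax', axis=axis, out=out, **kwds)
    return bound(*args, **kwds)
ValueError: attempt to get argmax of an empty sequence
```

```bash
sed -i "s/V<45/V<65/" h.py
python3 - <<'E'
from h import *
S,T=grab("scene"),grab("top")
cv2.imwrite("pics/c1.png",cv2.resize(S["frame"][140:265,235:355],(576,600),interpolation=2)[:,:,::-1])
cv2.imwrite("pics/c2.png",cv2.resize(T["frame"][140:250,270:400],(709,600),interpolation=2)[:,:,::-1])
print(S["frame"][170,255:270].max(1),T["frame"][155,355:376].max(1))
for k,bs,bt in(("black",(250,158,275,182),(352,145,378,168)),("green",(250,170,285,215),(335,155,362,182))):
    a,b=blob(S,bs,k),blob(T,bt,k); print(k,a[:3],b[:3],tri(S,a[0],T,b[0]))
E
```

```text
[130  74  38  47  50  51  53  50  49  42  52 135 153 125 153] [153 167 160 113  62  51  54  54  56  55  54  52  57  59  58  56  46 163
 188 180 178]
black (array([260.61538462, 169.95604396]), np.int32(91), ((260.5, 170.0), (10.435514450073242, 8.538147926330566), 71.56504821777344)) (array([364.65789474, 155.97368421]), np.int32(114), ((364.54095458984375, 156.04917907714844), (8.70650863647461, 13.57190990447998), 50.19443130493164)) (array([ 0.6915464 , -0.22323429,  0.20947725]), np.float64(0.003177395937844929))
green (array([265.83455882, 188.72426471]), np.int32(272), ((265.2000427246094, 187.60000610351562), (21.50348663330078, 15.17893123626709), 71.56504821777344)) (array([349.20614035, 167.43421053]), np.int32(228), ((349.4000244140625, 167.7000274658203), (14.230247497558594, 20.55480194091797), 71.56504821777344)) (array([ 0.70648244, -0.17913383,  0.15434794]), np.float64(0.005410707013577467))
```

View pics/c1.png

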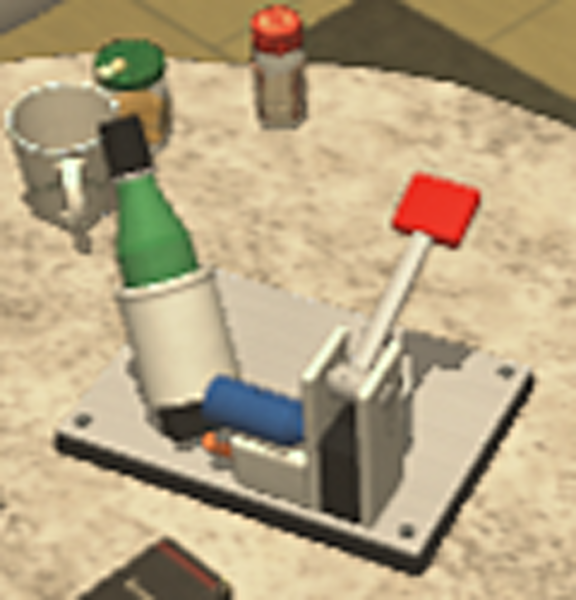

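View pics/c2.png

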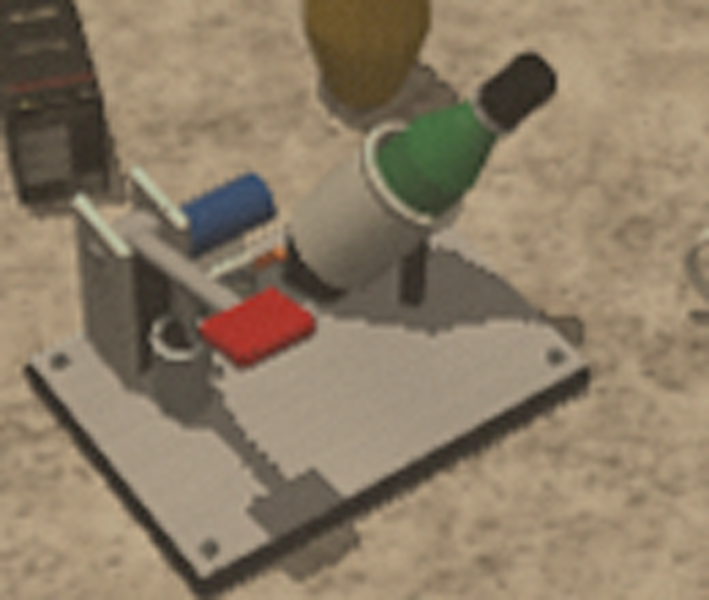

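The crops show the pad and lever, the leaning bottle, and the base plate corners. In crop 2 the corners are FL (205,572), FR (588,365) and BL (30,362). I now get the yaw, check consistency and compute targets.

```bash
cat >> h.py <<'E'
def move(pos,Rt,o=None):
    """scaled shift/turn in current tool axes to reach pos, Rt"""
    o=o or env.get_obs(); R0=R.from_euler('xyz',o["eef_rot"],degrees=True)
    s=R0.inv().apply(np.asarray(pos)-o["tool_pos"])/0.2
    r=np.degrees((R0.inv()*Rt).as_rotvec())/30
    return np.round(np.r_[s,r],3)
E
python3 - <<'E'
from h import *
S,T=grab("scene"),grab("top")
c=lambda x,y:(270+x/5.454,140+y/5.454)
s=lambda x,y:(235+x/4.8,140+y/4.8)
FL,FR,BL=[plane(T,c(*p),.024) for p in((205,572),(588,365),(30,362))]
print(FL,FR,BL,np.linalg.norm(FL-FR),np.linalg.norm(FL-BL))
BL2,BR2,FL2=[plane(S,s(*p),.024) for p in((418,558),(58,437),(532,378))]
print(BL2,BR2,FL2,np.linalg.norm(BL2-BR2),np.linalg.norm(FL2-BL2))
for d in(FL-FR,BL2-BR2): print("yaw y",np.degrees(np.arctan2(-d[0],d[1])))
for d in(BL-FL,BL2-FL2): print("yaw x",np.degrees(np.arctan2(d[1],d[0])))
# cap axis points: bottle top centre & cap base in each view
top,_e=tri(S,s(122,122),T,c(538,72)); base,_f=tri(S,s(133,174),T,c(495,112)); print("captop",top,_e,"capbase",base,_f)
d=top-base; print(np.linalg.norm(d),d/np.linalg.norm(d))
# foot (dark) low end vs cap
print("padcorners S",[plane(S,s(*p),.188) for p in((415,173),(480,195),(462,240),(395,214))])
print("padcorners T",[plane(T,c(*p),.188) for p in((200,327),(272,288),(316,322),(243,358))])
print("mug",plane(T,(417,192),.05))
E
```

```text
[0.51404335 0.01819301 0.024     ] [ 0.61107792 -0.26075249  0.024     ] [0.70327856 0.09131015 0.024     ] 0.29534098933142167 0.20286961492671168
[0.71047211 0.10030142 0.024     ] [ 0.81423343 -0.17607175  0.024     ] [0.52020157 0.03499607 0.024     ] 0.2952093168258907 0.20116576875158906
yaw y 19.18084815151451
yaw y 20.578103103421604
yaw x 21.12565163238972
yaw x 18.943430864444355
captop [ 0.6855929  -0.23249963  0.22342517] 0.00818632915771589 capbase [ 0.69379846 -0.21172033  0.18848875] 0.0027570577513546324
0.04146883245695338 [-0.19787281 -0.50108238  0.84247421]
padcorners S [array([ 0.54777175, -0.06222248,  0.188     ]), array([ 0.53261904, -0.01062945,  0.188     ]), array([0.5776009 , 0.01446218, 0.188     ]), array([ 0.590802  , -0.03989723,  0.188     ])]
padcorners T [array([0.57203214, 0.00358352, 0.188     ]), array([ 0.59052674, -0.04418238,  0.188     ]), array([ 0.5590442 , -0.06268398,  0.188     ]), array([ 0.54339644, -0.0151657 ,  0.188     ])]
mug [ 0.62229868 -0.40899274  0.05      ]
```

Yaw is about 20°, and everything agrees with the given sizes: pad at (0.565,-0.027,0.188), cap at (0.690,-0.222,0.208). Moving over to the pad with the gripper shut.

{"name": "step_arm", "arguments": {
  "series": [
    [0,0,-0.2,0,0,0,1],
    [0.2,-0.2,-0.4,0,0,0,1],
    [0.4,-0.37,-0.4,0,0,0,1],
    [0.6,-0.56,-0.4,0,0,0,1],
    [0.8,-0.74,-0.4,0,0,0,1],
    [0.84,-0.78,-0.4,0,0,0,1]
  ],
  "grip_force": 30
}}

```text
t: 1.0
tool_pos: [0.3861, -0.4486, 0.3228]
eef_rot: [180.0, -0.0, 24.1]
force: [1.3, 0.0, -0.7]
grip_width: 0.006
grip_force: 0.0
```

{"name": "step_arm", "arguments": {
  "series": [
    [0.2,-0.18,0,0,0,0,1],
    [0.4,-0.37,0,0,0,0,1],
    [0.6,-0.56,0,0,0,0,1],
    [0.8,-0.74,0,0,0,0,1],
    [0.84,-0.78,0,0,0,0,1]
  ]
}}

```text
t: 1.5
tool_pos: [0.4763, -0.2367, 0.3226]
eef_rot: [-180.0, -0.1, 24.2]
force: [0.1, -0.8, 0.1]
grip_width: 0.002
grip_force: 0.0
```

{"name": "step_arm", "arguments": {
  "series": [
    [0.2,-0.18,0,0,0,0,1],
    [0.4,-0.37,0,0,0,0,1],
    [0.6,-0.56,0,0,0,0,1],
    [0.8,-0.74,0,0,0,0,1],
    [0.84,-0.78,0,0,0,0,1],
    [0.84,-0.78,0,0,0,0,1],
    [0.84,-0.78,0,0,0,0,1]
  ]
}}

```text
t: 2.2
tool_pos: [0.5649, -0.0294, 0.3221]
eef_rot: [180.0, 0.0, 24.1]
force: [0.2, -1.0, -0.3]
grip_width: -0.0
grip_force: 0.0
```

Run:
```python
from h import *
o=env.get_obs();print(o["t"],o["tool_pos"],o["eef_rot"],o["joints"],o["grip_width"],o["force"])
print(move([.565,-.027,.23],R.from_euler('xyz',[180,0,20],degrees=True),o))
```

```text
2.2 [ 0.56489478 -0.02942727  0.32214169] [1.79993208e+02 2.53702426e-02 2.40817394e+01] [  5.25091664  18.84624168 -10.71957049 106.97435587   4.24625683
  54.58181003 -73.28969834] -0.00010184108131079922 [ 0.21465072 -1.0419755  -0.28511584]
[ 0.006 -0.011  0.461  0.     0.001  0.136]
```

{"name": "step_arm", "arguments": {
  "series": [
    [0,-0.01,0.2,0,0,0.1,1],
    [0,-0.01,0.4,0,0,0.14,1],
    [0,-0.01,0.55,0,0,0.14,1],
    [0,-0.01,0.6,0,0,0.14,1],
    [0,-0.01,0.65,0,0,0.14,1],
    [0,-0.01,0.65,0,0,0.14,1]
  ]
}}

```text
t: 2.8
tool_pos: [0.5643, -0.0291, 0.1924]
eef_rot: [180.0, 0.0, 19.7]
force: [-1.5, -2.0, 4.1]
grip_width: -0.004
grip_force: 1.6
```

{"name": "step_arm", "arguments": {
  "series": [
    [0,0,0.1,0,0,0,1],
    [0,0,0.2,0,0,0,1],
    [0,0,0.3,0,0,0,1],
    [0,0,0.4,0,0,0,1],
    [0,0,0.43,0,0,0,1],
    [0,0,0.43,0,0,0,1],
    [0,0,0.43,0,0,0,1]
  ]
}}

```text
t: 3.5
tool_pos: [0.5671, -0.0278, 0.1086]
eef_rot: [179.9, -0.3, 19.8]
force: [0.7, 0.2, 9.2]
grip_width: 0.003
grip_force: 4.0
```

Run:
```python
from h import *
S,T=grab("scene"),grab("top"); a=S["frame"][130:265,225:370]; b=T["frame"][110:245,250:395]
cv2.imwrite("pics/d.png",cv2.resize(np.hstack([a,b]),(800,372),interpolation=2)[:,:,::-1])
```

```text
(no output)
```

View pics/d.png

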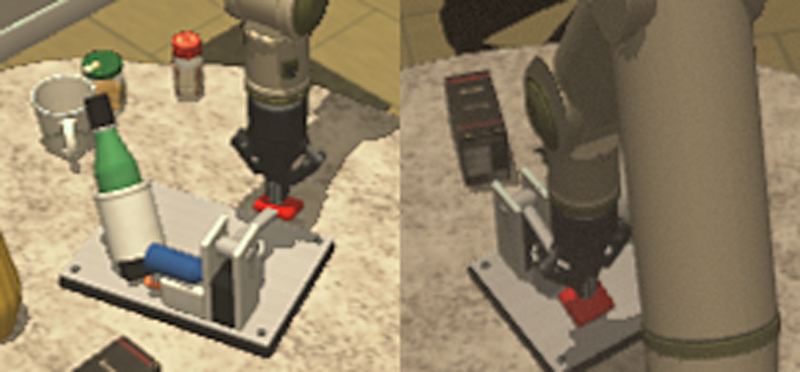

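The pad is down under the fingertips at 9 N. I press 4 mm more to feel the stop, then do the return strokes.

{"name": "step_arm", "arguments": {
  "series": [
    [0,0,0.02,0,0,0,1],
    [0,0,0.02,0,0,0,1],
    [0,0,0.02,0,0,0,1]
  ]
}}

```text
t: 3.9
tool_pos: [0.5677, -0.0277, 0.1066]
eef_rot: [179.9, -0.5, 19.8]
force: [-2.5, 1.0, 28.8]
grip_width: 0.003
grip_force: 14.2
```

{"name": "step_arm", "arguments": {
  "series": [
    [0,0,-0.15,0,0,0,1],
    [0,0,-0.3,0,0,0,1],
    [0,0,-0.45,0,0,0,1],
    [0,0,-0.6,0,0,0,1],
    [0,0,-0.64,0,0,0,1],
    [0,0,-0.64,0,0,0,1],
    [0,0,-0.64,0,0,0,1],
    [0,0,-0.64,0,0,0,1]
  ]
}}

```text
t: 4.7
tool_pos: [0.5636, -0.028, 0.2292]
eef_rot: [-180.0, 0.1, 19.8]
force: [-0.0, -0.4, -0.5]
grip_width: 0.002
grip_force: 0.0
```

{"name": "step_arm", "arguments": {
  "series": [
    [0,0,0.1,0,0,0,1],
    [0,0,0.2,0,0,0,1],
    [0,0,0.3,0,0,0,1],
    [0,0,0.4,0,0,0,1],
    [0,0,0.5,0,0,0,1],
    [0,0,0.6,0,0,0,1],
    [0,0,0.64,0,0,0,1],
    [0,0,0.64,0,0,0,1]
  ]
}}

```text
t: 5.5
tool_pos: [0.5662, -0.0273, 0.1048]
eef_rot: [179.9, -0.2, 19.8]
force: [-7.5, 1.0, 50.0]
grip_width: -0.004
grip_force: 24.5
```

The stop is clearly reached, with more force than needed. The next strokes go 6 mm shallower.

{"name": "step_arm", "arguments": {
  "series": [
    [0,0,-0.15,0,0,0,1],
    [0,0,-0.3,0,0,0,1],
    [0,0,-0.45,0,0,0,1],
    [0,0,-0.6,0,0,0,1],
    [0,0,-0.64,0,0,0,1],
    [0,0,-0.64,0,0,0,1],
    [0,0,-0.64,0,0,0,1],
    [0,0,-0.64,0,0,0,1]
  ]
}}

```text
t: 6.3
tool_pos: [0.5633, -0.028, 0.2285]
eef_rot: [-179.9, 0.2, 19.8]
force: [0.5, -0.9, -0.0]
grip_width: 0.002
grip_force: 0.0
```

{"name": "step_arm", "arguments": {
  "series": [
    [0,0,0.1,0,0,0,1],
    [0,0,0.2,0,0,0,1],
    [0,0,0.3,0,0,0,1],
    [0,0,0.4,0,0,0,1],
    [0,0,0.5,0,0,0,1],
    [0,0,0.58,0,0,0,1],
    [0,0,0.61,0,0,0,1],
    [0,0,0.61,0,0,0,1]
  ]
}}

```text
t: 7.1
tool_pos: [0.5654, -0.0274, 0.1074]
eef_rot: [-180.0, -0.1, 19.8]
force: [0.7, 1.3, 10.7]
grip_width: 0.003
grip_force: 4.0
```

{"name": "step_arm", "arguments": {
  "series": [
    [0,0,-0.15,0,0,0,1],
    [0,0,-0.3,0,0,0,1],
    [0,0,-0.45,0,0,0,1],
    [0,0,-0.6,0,0,0,1],
    [0,0,-0.61,0,0,0,1],
    [0,0,-0.61,0,0,0,1],
    [0,0,-0.61,0,0,0,1]
  ]
}}

```text
t: 7.8
tool_pos: [0.5633, -0.0281, 0.2287]
eef_rot: [-180.0, 0.1, 19.8]
force: [-0.5, 0.3, -0.6]
grip_width: -0.001
grip_force: 0.0
```

{"name": "step_arm", "arguments": {
  "series": [
    [0,0,0.1,0,0,0,1],
    [0,0,0.2,0,0,0,1],
    [0,0,0.3,0,0,0,1],
    [0,0,0.4,0,0,0,1],
    [0,0,0.5,0,0,0,1],
    [0,0,0.58,0,0,0,1],
    [0,0,0.61,0,0,0,1],
    [0,0,0.61,0,0,0,1]
  ]
}}

```text
t: 8.6
tool_pos: [0.5651, -0.0274, 0.1072]
eef_rot: [-180.0, -0.0, 19.8]
force: [1.4, 0.9, 9.7]
grip_width: -0.0
grip_force: 4.1
```

{"name": "step_arm", "arguments": {
  "series": [
    [0,0,-0.15,0,0,0,1],
    [0,0,-0.3,0,0,0,1],
    [0,0,-0.45,0,0,0,1],
    [0,0,-0.6,0,0,0,1],
    [0,0,-0.8,0,0,0,1],
    [0,0,-1,0,0,0,1],
    [0,0,-1,0,0,0,1],
    [0,0,-1,0,0,0,1]
  ]
}}

```text
t: 9.4
tool_pos: [0.5639, -0.0281, 0.3075]
eef_rot: [-180.0, 0.0, 19.8]
force: [-0.9, -0.0, 0.1]
grip_width: 0.005
grip_force: 0.0
```

Run:
```python
from h import *
o=env.get_obs();print(o["tool_pos"],o["joints"])
S=grab("scene")
print([b[:2] for b in [blob(S,(310,170,345,215),"red")]],proj(S,[.565,-.027,.188]))
b=blob(S,(250,158,275,182),"black");print(b[:2])
a=np.array([-.197,-.539,.819]);a/=np.linalg.norm(a)
z=-a
for name,y in(("perp",np.cross([0,0,1],a)),):
    y=y/np.linalg.norm(y)
    for sgn in(1,-1):
        yy=sgn*y; Rt=R.from_matrix(np.c_[np.cross(yy,z),yy,z]); g=np.array([.690,-.222,.208])
        print(sgn,Rt.as_euler('xyz',degrees=True),"pre tcp",g+z*.008+a*.12,"grasp tcp",g+z*.008,move(g+a*.112,Rt,o))
```

```text
[ 0.56394174 -0.02805021  0.30749216] [  5.0174253   19.58371506 -10.64284014 108.16183308   4.46678415
  52.6831679  -77.94316509]
[(array([325.55932203, 183.40677966]), np.int32(177))] [325.16620608 182.80872738]
(array([260.61538462, 169.95604396]), np.int32(91))
1 [180.         -35.01890575  69.92306394] pre tcp [ 0.667937   -0.28236525  0.29972383] grasp tcp [ 0.69157593 -0.2176882   0.2014483 ] [ 0.059  1.373  0.039  0.51   1.092 -1.618]
-1 [-180.           35.01890575 -110.07693606] pre tcp [ 0.667937   -0.28236525  0.29972383] grasp tcp [ 0.69157593 -0.2176882   0.2014483 ] [ 0.059  1.373  0.039  1.315 -0.614  4.165]
```

Four strokes done and the lever is back at rest; the bottle is unmoved. Now I open, turn to the bottle axis and stand off above the cap.

{"name": "step_arm", "arguments": {
  "series": [
    [0,0.1,-0.1,0.06,0.13,-0.2,-1],
    [0,0.3,-0.2,0.13,0.27,-0.4,-1],
    [0,0.5,-0.3,0.19,0.41,-0.6,-1],
    [0,0.7,-0.3,0.25,0.55,-0.81,-1],
    [0,0.8,-0.3,0.25,0.55,-0.81,-1],
    [0,0.8,-0.3,0.25,0.55,-0.81,-1],
    [0,0.8,-0.3,0.25,0.55,-0.81,-1]
  ]
}}

```text
t: 10.15
tool_pos: [0.6176, -0.1791, 0.3655]
eef_rot: [-175.8, -17.5, 43.5]
force: [-0.5, 1.1, 0.0]
grip_width: 1.001
grip_force: 0.0
```

```bash
cat > t.py <<'E'
from h import *
import sys
a=np.array([-.197,-.539,.819]);a/=np.linalg.norm(a)
y=np.cross([0,0,1],a);y/=np.linalg.norm(y);Rt=R.from_matrix(np.c_[np.cross(y,-a),y,-a]); g=np.array([.690,-.222,.208])
o=env.get_obs();print(o["t"],o["tool_pos"],o["eef_rot"],o["joints"],o["grip_width"]);d=float(sys.argv[1])
print("to",g+a*(d-.008),move(g+a*(d-.008),Rt,o))
E
python3 t.py .12
```

```text
10.15 [ 0.61761367 -0.17913106  0.36547183] [-175.81453097  -17.47140307   43.4972837 ] [ 33.3504098   22.54015777 -19.68688974  97.53657567 -11.6789874
  56.20863494 -24.34682371] 1.0005898390649053
to [ 0.667937   -0.28236525  0.29972383] [-0.263  0.565  0.221  0.255  0.545 -0.813]
```

{"name": "step_arm", "arguments": {
  "series": [
    [-0.1,0.15,0,0.06,0.13,-0.2,-1],
    [-0.2,0.35,0,0.13,0.27,-0.4,-1],
    [-0.26,0.5,0.1,0.19,0.41,-0.61,-1],
    [-0.26,0.565,0.22,0.255,0.545,-0.81,-1],
    [-0.26,0.565,0.22,0.255,0.545,-0.81,-1],
    [-0.26,0.565,0.22,0.255,0.545,-0.81,-1],
    [-0.26,0.565,0.22,0.255,0.545,-0.81,-1]
  ]
}}

```text
t: 10.85
tool_pos: [0.6702, -0.2785, 0.3051]
eef_rot: [179.7, -35.0, 70.3]
force: [-0.0, 0.0, 0.1]
grip_width: 1.0
grip_force: 0.0
```

```bash
python3 t.py .0
python3 - <<'E'
from h import *
S,T=grab("scene"),grab("top"); a=S["frame"][110:235,210:345]; b=T["frame"][90:215,310:445]
cv2.imwrite("pics/e.png",cv2.resize(np.hstack([a,b]),(800,370),interpolation=2)[:,:,::-1])
E
```

```text
10.85 [ 0.6701506  -0.27847149  0.30508958] [179.68022764 -34.98680367  70.26747534] [ 49.32923445  39.07679649 -30.16462338  85.53061063 -18.40795329
  63.46079491  13.61675306] 1.0001756698251687
to [ 0.69157593 -0.2176882   0.2014483 ] [-0.033 -0.005  0.609  0.004  0.001  0.009]
```

View pics/e.png

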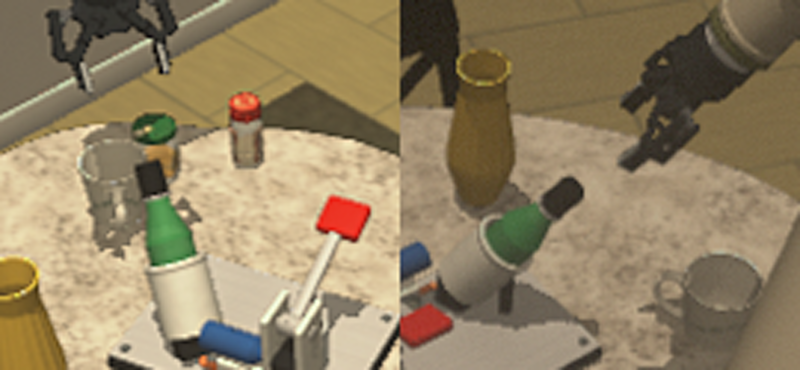

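The gripper midline falls on the bottle axis in both views. Approaching along the axis.

{"name": "step_arm", "arguments": {
  "series": [
    [-0.03,-0.005,0.15,0,0,0,-1],
    [-0.03,-0.005,0.3,0,0,0,-1],
    [-0.03,-0.005,0.4,0,0,0,-1],
    [-0.03,-0.005,0.5,0,0,0,-1],
    [-0.03,-0.005,0.6,0,0,0,-1],
    [-0.03,-0.005,0.6,0,0,0,-1],
    [-0.03,-0.005,0.6,0,0,0,-1]
  ]
}}

```text
t: 11.65
tool_pos: [0.6912, -0.2206, 0.2034]
eef_rot: [179.6, -35.0, 70.2]
force: [0.7, 0.2, -0.6]
grip_width: 1.002
grip_force: 0.0
```

```bash
python3 t.py .0
python3 - <<'E'
from h import *
S,T=grab("scene"),grab("top"); a=S["frame"][110:235,210:345]; b=T["frame"][90:215,310:445]
cv2.imwrite("pics/f.png",cv2.resize(np.hstack([a,b]),(800,370),interpolation=2)[:,:,::-1])
E
```

```text
11.65 [ 0.69121959 -0.22059206  0.20335377] [179.61444253 -34.96004163  70.24277025] [ 45.26835462  43.93259772 -30.54708223  92.50567537 -18.69016418
  50.41485386  14.46677974] 1.0020902055744962
to [ 0.69157593 -0.2176882   0.2014483 ] [ 0.006 -0.003  0.016  0.007  0.002  0.009]
```

View pics/f.png

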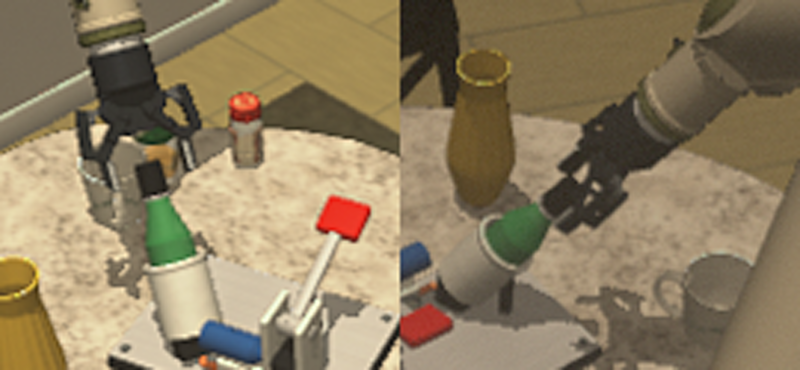

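Run:
```python
from h import *
o=env.get_obs();Ro=R.from_euler('xyz',o["eef_rot"],degrees=True).as_matrix();p=o["tool_pos"]
for n,off in(("scene",(210,110)),("top",(310,90))):
    f=grab(n);k=800/270
    for nm,v in(("grasp",[0,0,-.008]),("L",[0,.043,0]),("Rr",[0,-.043,0]),("tcp",[0,0,0])): print(n,nm,(proj(f,p+Ro@v)-off)*k, end=' ')
    print()
```

```text
scene grasp [148.52553648 174.72225228] scene L [115.98458733 190.9626666 ] scene Rr [184.08015876 171.58200293] scene tcp [150.29828407 181.1966539 ] 
top grasp [163.94805997 196.89975824] top L [161.35656499 173.84279805] top Rr [157.62672542 228.34618578] top tcp [159.52166799 200.65577511]
```

The projected grasp point falls on the cap in both views, so I close.

{"name": "step_arm", "arguments": {
  "series": [
    [0,0,0.01,0,0,0,0],
    [0,0,0.01,0,0,0,0.4],
    [0,0,0.01,0,0,0,1],
    [0,0,0.01,0,0,0,1],
    [0,0,0.01,0,0,0,1],
    [0,0,0.01,0,0,0,1],
    [0,0,0.01,0,0,0,1],
    [0,0,0.01,0,0,0,1]
  ],
  "grip_force": 50
}}

```text
t: 12.65
tool_pos: [0.6916, -0.2203, 0.2002]
eef_rot: [179.7, -35.0, 70.1]
force: [2.0, -1.3, 3.3]
grip_width: 0.367
grip_force: 50.5
```

{"name": "step_arm", "arguments": {
  "series": [
    [0,0,-0.05,0,0,0,1],
    [0,0,-0.1,0,0,0,1],
    [0,0,-0.15,0,0,0,1],
    [0,0,-0.2,0,0,0,1],
    [0,0,-0.25,0,0,0,1]
  ],
  "grip_force": 60
}}

```text
t: 13.15
tool_pos: [0.6808, -0.2474, 0.2417]
eef_rot: [179.8, -35.0, 70.1]
force: [1.9, 1.9, -3.0]
grip_width: 0.368
grip_force: 60.1
```

{"name": "step_arm", "arguments": {
  "series": [
    [0,0,-0.08,0,0,0,1],
    [0,0,-0.16,0,0,0,1],
    [0,0,-0.24,0,0,0,1],
    [0,0,-0.32,0,0,0,1],
    [0,0,-0.4,0,0,0,1],
    [0,0,-0.4,0,0,0,1]
  ]
}}

```text
t: 13.75
tool_pos: [0.6649, -0.2927, 0.3082]
eef_rot: [179.6, -34.9, 70.1]
force: [0.3, 0.5, -2.6]
grip_width: 0.372
grip_force: 60.2
```

```bash
python3 t.py 0
python3 - <<'E'
from h import *
S,T=grab("scene"),grab("top"); a=S["frame"][60:235,190:365]; b=T["frame"][70:245,300:475]
cv2.imwrite("pics/g.png",cv2.resize(np.hstack([a,b]),(800,400),interpolation=2)[:,:,::-1])
o=env.get_obs();up=R.from_euler('xyz',[180,0,70],degrees=True)
print(move([.66,-.30,.37],up,o))
E
```

```text
13.75 [ 0.66485717 -0.29271571  0.30818634] [179.56658691 -34.86982525  70.07106355] [ 50.23264799  39.0838324  -29.93825613  84.89084762 -18.23077804
  64.38887991  14.1262196 ] 0.37197136946662596
to [ 0.69157593 -0.2176882   0.2014483 ] [ 0.022 -0.007  0.665  0.012  0.005  0.004]
[ 0.139 -0.005 -0.292  0.007 -1.166  0.   ]
```

View pics/g.png

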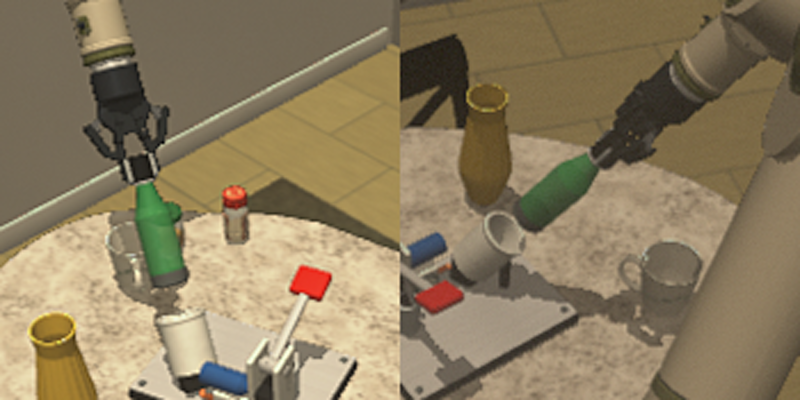

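The bottle is clear of the dock and firmly held. I lift it and turn it upright.

{"name": "step_arm", "arguments": {
  "series": [
    [0.08,0,-0.11,0,0,0,1],
    [0.16,0,-0.22,0,0,0,1],
    [0.23,0,-0.33,0,-0.15,0,1],
    [0.23,0,-0.33,0,-0.35,0,1],
    [0.23,0,-0.33,0,-0.55,0,1],
    [0.23,0,-0.33,0,-0.75,0,1],
    [0.23,0,-0.33,0,-0.9,0,1],
    [0.23,0,-0.33,0,-0.9,0,1]
  ]
}}

```text
t: 14.65
tool_pos: [0.6661, -0.2852, 0.387]
eef_rot: [179.8, -8.1, 70.4]
force: [-0.3, 0.8, -3.5]
grip_width: 0.367
grip_force: 60.3
```

{"name": "step_arm", "arguments": {
  "series": [
    [0,0,0,0,-0.15,0,1],
    [0,0,0,0,-0.26,0,1],
    [0,0,0,0,-0.26,0,1],
    [0,0,0,0,-0.26,0,1],
    [0,0,0,0,-0.26,0,1]
  ]
}}

```text
t: 15.15
tool_pos: [0.6643, -0.2912, 0.3862]
eef_rot: [179.8, -0.3, 69.9]
force: [0.2, 0.3, -2.4]
grip_width: 0.371
grip_force: 60.3
```

```bash
python3 t.py 0
python3 - <<'E'
from h import *
S,T=grab("scene"),grab("top"); a=S["frame"][40:235,170:365]; b=T["frame"][50:245,300:495]
cv2.imwrite("pics/i.png",cv2.resize(np.hstack([a,b]),(800,400),interpolation=2)[:,:,::-1])
o=env.get_obs()
p=np.array(o["tool_pos"]);print(move(p,R.from_euler('xyz',[180,0,o["eef_rot"][2]],degrees=True),o))
for f,of in((S,(170,40)),(T,(300,50))): print((proj(f,p+[0,0,.008-.187])-of)*800/390,(proj(f,p+[0,0,-.05])-of)*800/390)
E
```

```text
15.15 [ 0.66433891 -0.29122033  0.38618154] [179.84971949  -0.2983918   69.87178993] [ 29.61220516  29.20822869 -17.15210175  80.90733205   8.45593348
  70.99456719  -8.33979746] 0.370911302559721
to [ 0.69157593 -0.2176882   0.2014483 ] [ 3.870e-01 -1.000e-03  9.260e-01  5.000e-03  1.157e+00 -0.000e+00]
[ 0.     0.     0.     0.006 -0.009 -0.   ]
[172.29695472 243.15642711] [164.77314273 182.30948641]
[176.8051225  223.11593117] [185.14015942 164.09694962]
```

View pics/i.png

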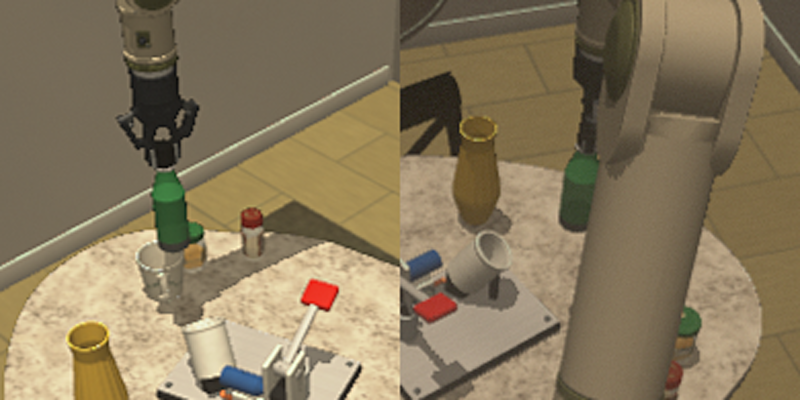

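The bottle hangs upright. Its foot is at (172,245) in the left half, matching the projection for a height of about 0.21 m, and the bystanders haven't moved. I let it settle and hand in.

{"name": "step_arm", "arguments": {
  "series": [
    [0,0,0,0,0,0,1],
    [0,0,0,0,0,0,1],
    [0,0,0,0,0,0,1],
    [0,0,0,0,0,0,1],
    [0,0,0,0,0,0,1]
  ]
}}

```text
t: 15.75
tool_pos: [0.665, -0.2899, 0.3869]
eef_rot: [179.8, -0.2, 70.0]
force: [-0.7, 0.6, -3.1]
grip_width: 0.371
grip_force: 60.3
```

```bash
python3 -c "
from rig import env
print(env.job_done())"
```

```text
the job is handed in; nothing more can be done
None
```

I pumped the lever through four full strokes and handed the job in at about 16 s, holding the bottle still and upright by its cap, foot about 0.21 m up and clear of everything; one stroke pushed the fingertips onto the lever stop at 50 N, above the 40 N limit stated for the arm and gripper body, and no verdict came back.

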